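Release the ratchet clamp and weigh the sample cell

ROBOT

A 7-joint arm with a two-finger parallel gripper is mounted at the origin on the work surface. World frame = base frame: x ahead of the robot, y to its left, z up, the work surface at z = 0. Lengths are in m, angles in rad, forces in N, time in s.
With the tool pointing down it reaches from about 0.425 to 0.875 m from the base axis. Payload 4.7 kg.
Tool frame: the origin (TCP) lies where the fingers leave the gripper's body, on its centre line; the fingertips stand 70 mm ahead of it and the grasp point (between the pads) lies 51 mm ahead of it; z points along the fingers, y is the line along which they close (so a half turn about z gives the same grasp; the last joint's range is limited). The gripper opens to 87 mm and grips with 3 to 60 N. Pads are 19 mm wide; open, the fingers measure 117 mm over their backs; the gripper's body (75 mm by 190 mm) begins 51 mm behind the grasp point.
Start: joints at [-1.269, 0.321, -0.07, 1.45, 0.023, 1.371, -0.057], TCP at [0.185, 0.623, 0.292] pointing down, gripper open.
Joint ranges: [-2.86, 2.86], [-0.3, 2.09], [-1.38, 1.24], [0.06, 2.45], [-1.56, 4.7], [0.09, 2.05], [-2.69, 2.69]. Speed limits (rad/s): [2.57, 2.57, 3.14, 3.14, 3.14, 3.14, 3.14].

INTERFACE

Orientations are given as a rotation vector (axis times angle).
In Python, from bench import get_state, get_image, get_calibration, close_job gives the robot as it stands.
- The arm moves only by the tool send_rows, never from a script. Its argument "rows" is a list of rows, each an object of numbers: "hand": the finger opening in mm, from 0 to 87; "x", "y", "z": the shift along the world's x, y, z in mm; "roll": the turn about the world's z in degrees. A call has 1 to 10 rows; each row shifts and turns the commanded pose from where the row before left it; what a row does not reach is not made up. A row lasts 1/10 s, in which the tool goes at most 50 mm and 8.59 degrees, less where a joint would pass 70% of its speed; a pose out of reach is approached as far as the arm can. A call is refused whole if a number of a shift passes 50 or a number of a turn 8.59, either way. A call with a gripper value outside its range is refused whole. The fingers move at their own pace and stop on an object; "force" is the grip in N (left out, the last holds). Time passes only in rows, so rows that do not move let the fingers close. It gives the time, the measured TCP pose, the force, the opening and the grip force at its end, in the units of the state.
- get_state(): the state, without advancing time (a new reading comes with each control period).
- get_image(name): name is "scene" or "top" or "wrist"; returns the picture (384x512x3 uint8, blue, green, red); there is no depth.
- get_calibration(name): a dict with "mtx" (3x3 intrinsics, pixels), "world_from_camera" (4x4, takes a point from camera to world coordinates). Camera axes: x right, y down, z forward; pixel columns grow to the right and rows downward; lengths in m; the calibration is good to about 2 mm. A picture is of the moment at which its call begins: read the wrist's pose just before it. get_calibration takes no time and is no camera call; for the wrist camera it gives the pose at the moment of the call.
- close_job(): hands the job in; it is judged then, once.
The state is a dict: "time": time; "joint_positions": joint angles; "qd": joint speeds; "joint_torque": joint torques, N m; "position": TCP position; "tool_rot": TCP orientation; "ft_force": force on the tool from outside, world axes, zero at the start; "torque": the same for the moment, N m; "grip_width": opening from 0.0 (shut) to 1.0 (fully open); "grip_force": force on a finger pad.
Only numpy, scipy, OpenCV 4.12 (cv2) and the standard library are available. Lean on these libraries where they do the work, as an engineer would, in place of code of your own. Each camera call takes 0.05 s, during which the arm holds its last target. There are 200 camera calls.

TASK

The steel sample cell with the wide foot is locked in one of the two ratchet clamps. Hold that clamp's pawl off its ratchet wheel, by pushing down the tail of the pawl, until the sprung jaw has backed off all the way; then lift the cell out, keeping it upright, and set it down gently, standing in the middle of the balance's round pan.

Things in the scene. Friction and masses are not known exactly. Their poses are not given: they have to be found in the camera images.
- clamp_tail (a point): Top centre of the dark steel thumb pad (30 mm along x, 34 mm along y, 90 mm above bench) on the pawl's tail, on the clamp holding the cell. x runs along the clamp away from the cell, y across, z up. Pawl pivot at x -50 mm, 64 mm ratchet wheel at x -90, cell's axis at x -200. Pushed straight down 9 mm the nose clears the teeth; end stop 17 mm; 13 mm is good (5 to 8 N). It springs back when let go.
- clamp_jaw (a joint): Travel in m of the sliding jaw of the clamp holding the cell: 0 = clamped, its lip over the cell's foot; 0.0245 = fully backed off. With the pawl held up, a damped spring opens it in about 2 s and it stays open; let go early, the pawl catches a tooth. The clamp is a 270 x 80 mm plate 10 mm thick. A twin clamp, empty and open, stands alongside, nearer the robot or farther.
- cell: Plain steel sample cell: cylinder 38 mm in diameter on a foot 56 mm wide and 10 mm thick, 85 mm high in all (the top 5 mm is 28 mm wide), about 0.25 kg. Origin at the centre of its underside, z up. It starts on the clamp's plate, 10 mm above the bench, between a V jaw and the sliding jaw, both under 30 mm high; its upper half is free on both sides across the clamp (y of clamp_tail).
- balance: White laboratory balance, 300 x 200 mm, fixed, with a round steel pan 130 mm in diameter whose flat top is 70 mm above the bench, the highest part of the balance. Origin on the bench below the pan's centre, z up; the readout lies towards its -x.
Things that resemble listed ones, but are neither listed nor needed, are in the scene too. Leave any blue or purple look-alike of the cell alone.

How it is judged:
By the outcome, as a careful person would: the job done as asked, in the order asked, and still so for the second after the job is handed in, with the robot touching nothing.
It also fails if it takes over 50 s, if anything falls off the work surface, if the arm or the gripper's body presses on something with over 40 N, if the wrist force passes 120 N, or if a joint passes its speed limit or range.

## Working session

There is one attempt and no reset: what is moved stays moved. The work goes in short steps, Python scripts to look and compute and a tool call to move; the robot and the scene stay as the last step left them, time stands still between calls to the robot, and variables do not carry over. Pictures are saved under pics/ and viewed, at most 10 in all, crops included, and the job is handed in when it is done.

Besides the shell and the picture viewer there is one more tool, called after "Request:" in YAML: its name, and indented under it one key for each argument. send_rows: Moves the arm, as the interface text tells. Its arguments: {"type":"object","properties":{"rows":{"type":"array","items":{"type":"object","properties":{"hand":{"type":"number"},"x":{"type":"number"},"y":{"type":"number"},"z":{"type":"number"},"roll":{"type":"number"}}}},"force":{"type":"number"}},"required":["rows"]}

```bash
mkdir -p pics; python3 - <<'E'
from bench import *
import cv2,numpy as np
s=get_state();print(s['time'],s['position'],s['tool_rot'],s['grip_width'])
for n in ['scene','top']:
    im=get_image(n);cv2.imwrite(f'pics/{n}.png',im)
    c=get_calibration(n);np.savez(f'{n}.npz',K=c['mtx'],T=c['world_from_camera']);print(n,np.round(c['mtx'],1).tolist(),np.round(c['world_from_camera'],3).tolist())
E
```

```text
0.0 [0.18441502 0.62284855 0.29115779] [-4.50409139e-01 -3.10896072e+00  3.00516382e-03] 0.9979427033549082
scene [[461.1, 0.0, 254.7], [0.0, 461.1, 192.1], [0.0, 0.0, 1.0]] [[-0.591, 0.684, -0.427, 1.013], [0.806, 0.499, -0.318, 0.306], [-0.004, -0.533, -0.846, 1.063], [0.0, 0.0, 0.0, 1.0]]
top [[385.0, 0.0, 249.1], [0.0, 385.0, 196.4], [0.0, 0.0, 1.0]] [[-0.021, -0.994, 0.105, 0.444], [-1.0, 0.02, -0.011, -0.055], [0.009, -0.105, -0.994, 1.025], [0.0, 0.0, 0.0, 1.0]]
```

View pics/scene.png

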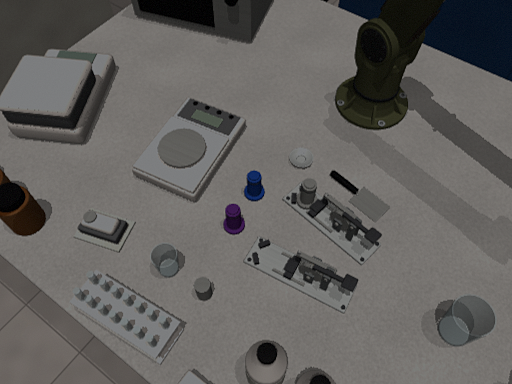

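View pics/top.png

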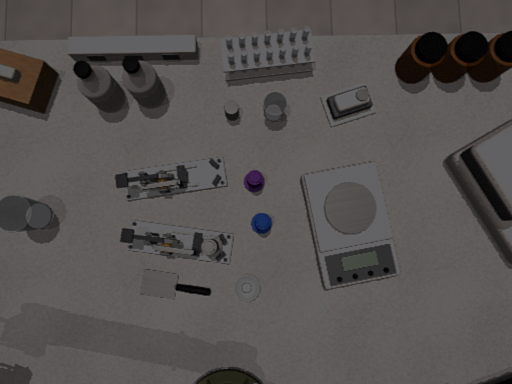

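The cell is in the nearer clamp (top view: cell at about (209,245), tail pad at about (127,236)). The pan is at about (350,208).

```bash
cat > h.py <<'E'
import numpy as np,cv2
def ray(n,u,v,z,K=None,T=None):
    if K is None: d=np.load(n+'.npz');K,T=d['K'],d['T']
    r=T[:3,:3]@np.linalg.solve(K,[u,v,1.]);o=T[:3,3]
    return o+r*(z-o[2])/r[2]
E
python3 - <<'E'
from h import *
im=cv2.imread('pics/top.png');sc=cv2.imread('pics/scene.png')
a=cv2.resize(im[205:275,110:245],None,fx=5.5,fy=5.5,interpolation=cv2.INTER_CUBIC)
b=cv2.resize(sc[170:265,275:390],None,fx=2.3,fy=2.3,interpolation=cv2.INTER_CUBIC)
a=cv2.convertScaleAbs(a,alpha=1.8);cv2.imwrite('pics/crop.png',a)
# pan: grayish disc
for n,u,v,z in [('top',127,236,.09),('top',209,243,.095),('top',350,208,.07),('scene',182,147.5,.07),('scene',373,237,.09),('scene',309,183,.095)]:print(n,np.round(ray(n,u,v,z),4))
for n,I,c in [('top',im,(350,208)),('scene',sc,(182,147))]:
    m=np.zeros((386,514),np.uint8);J=cv2.GaussianBlur(I,(3,3),0)
    cv2.floodFill(J,m,c,0,(6,6,6),(6,6,6),cv2.FLOODFILL_FIXED_RANGE|cv2.FLOODFILL_MASK_ONLY|(255<<8))
    k=max(cv2.findContours(m[1:-1,1:-1],0,1)[0],key=cv2.contourArea);e=cv2.fitEllipse(cv2.convexHull(k));print(n,e,ray(n,*e[0],.07))
E
```

```text
top [0.4524 0.2312 0.09  ]
top [0.4315 0.0336 0.095 ]
top [ 0.5102 -0.3158  0.07  ]
scene [ 0.5123 -0.3108  0.07  ]
scene [0.4584 0.2383 0.09  ]
scene [0.422  0.0365 0.095 ]
top ((349.8719177246094, 207.36587524414062), (50.10052490234375, 52.84321594238281), 131.98695373535156) [ 0.51182667 -0.31552339  0.07      ]
scene ((181.2775115966797, 146.82191467285156), (35.72029495239258, 47.11945343017578), 78.35269165039062) [ 0.51167547 -0.31387906  0.07      ]
```

View pics/crop.png

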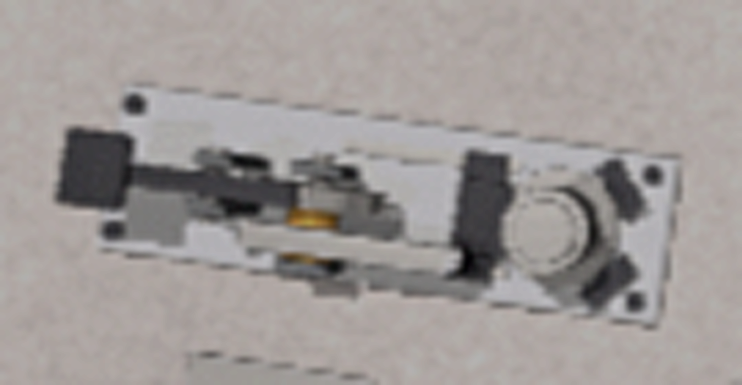

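The crop shows the tail pad centre at crop (94,168), i.e. top px (126.7,235.1), and the cell body circle at crop (545,230), i.e. top px (208.7,246.4).

```bash
python3 - <<'E'
from h import *
t=ray('top',126.7,235.1,.09);c=ray('top',208.7,246.4,.09);print(t,c,np.linalg.norm(t-c))
d=(t-c)[:2];print(np.degrees(np.arctan2(d[1],d[0])))
P=[(135,84),(682,156),(655,326),(100,248)]
q=[ray('top',110+x/5.5-.4,205+y/5.5-.4,.01) for x,y in P];print(np.round(q,4))
d=q[0]-q[1];print(np.linalg.norm(d),np.degrees(np.arctan2(d[1],d[0])));d=q[3]-q[2];print(np.linalg.norm(d),np.degrees(np.arctan2(d[1],d[0])))
E
```

```text
[0.45457345 0.23194695 0.09      ] [0.42333369 0.03491932 0.09      ] 0.19948887640742136
80.99045308838933
[[ 0.4949  0.2375  0.01  ]
 [ 0.4551 -0.023   0.01  ]
 [ 0.3754 -0.0089  0.01  ]
 [ 0.4176  0.2532  0.01  ]]
0.2634873040574979 81.32255671814951
0.265475525920428 80.85069560095403
```

Request:
send_rows:
  rows:
    - {"x": 23,"y": -33,"roll": -4,"hand": 0}
    - {"x": 23,"y": -33,"roll": -4,"hand": 0}
    - {"x": 23,"y": -33,"roll": -4,"hand": 0}
    - {"x": 23,"y": -33,"roll": -4,"hand": 0}
    - {"x": 23,"y": -33,"roll": -4,"hand": 0}
    - {"x": 23,"y": -33,"roll": -4,"hand": 0}
    - {"x": 23,"y": -33,"roll": -4,"hand": 0}
    - {"x": 23,"y": -33,"roll": -4,"hand": 0}
    - {"x": 23,"y": -33,"roll": -4,"hand": 0}
    - {"hand": 0}

```text
schema error: expected keys hand, x, y, z, roll
```

```bash
python3 - <<'E'
from bench import *
import cv2,numpy as np
s=get_state();print(s['time'],s['position'],s['tool_rot'],s['grip_width'],s['ft_force'],s['joint_positions'])
c=get_calibration('wrist');im=get_image('wrist');cv2.imwrite('pics/w1.png',im)
np.savez('wrist.npz',K=c['mtx'],T=c['world_from_camera'])
E
```

```text
0.1 [0.18445743 0.62288967 0.2912856 ] [-4.50522833e-01 -3.10900378e+00  2.67920471e-03] 1.0000182874931678 [-0.368543   -0.09052635 -0.17842588] [-1.26887679  0.32174142 -0.07008153  1.45153312  0.02263747  1.37081406
 -0.05692704]
```

View pics/w1.png

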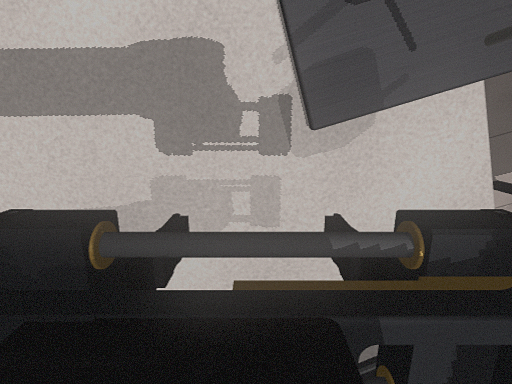

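The move was refused because every key is required. The wrist picture only shows the start area, with the bench, the arm's shadow and the open fingers.

Request:
send_rows:
  rows:
    - {"x": 23,"y": -33,"z": 0,"roll": -4,"hand": 0}
    - {"x": 23,"y": -33,"z": 0,"roll": -4,"hand": 0}
    - {"x": 23,"y": -33,"z": 0,"roll": -4,"hand": 0}
    - {"x": 23,"y": -33,"z": 0,"roll": -4,"hand": 0}
    - {"x": 23,"y": -33,"z": 0,"roll": -4,"hand": 0}
    - {"x": 23,"y": -33,"z": 0,"roll": -4,"hand": 0}
    - {"x": 23,"y": -33,"z": 0,"roll": -4,"hand": 0}
    - {"x": 23,"y": -33,"z": 0,"roll": -4,"hand": 0}
    - {"x": 23,"y": -33,"z": 0,"roll": -4,"hand": 0}
    - {"x": 0,"y": 0,"z": 0,"roll": 0,"hand": 0}

```text
time: 1.15
position: [0.3955, 0.3204, 0.2924]
tool_rot: [1.404, 2.808, -0.002]
ft_force: [0.0, 0.3, 0.0]
grip_width: 0.175
grip_force: 0.0
```

```bash
cat > look.py <<'E'
from bench import *
import cv2,numpy as np,sys
s=get_state();print(s['time'],s['position'],s['tool_rot'],s['grip_width'],s['ft_force'],np.round(s['joint_positions'],2))
c=get_calibration('wrist');im=get_image('wrist');cv2.imwrite(f'pics/{sys.argv[1]}.png',im)
np.savez('wrist.npz',K=c['mtx'],T=c['world_from_camera'])
E
python3 look.py w2
```

```text
1.15 [0.3954724  0.32043761 0.29238684] [ 1.40387608e+00  2.80771031e+00 -1.66142063e-03] 0.17538338506662224 [0.03768806 0.27969723 0.01055653] [-0.94  0.02  0.21  1.8  -0.    1.32 -0.09]
```

View pics/w2.png

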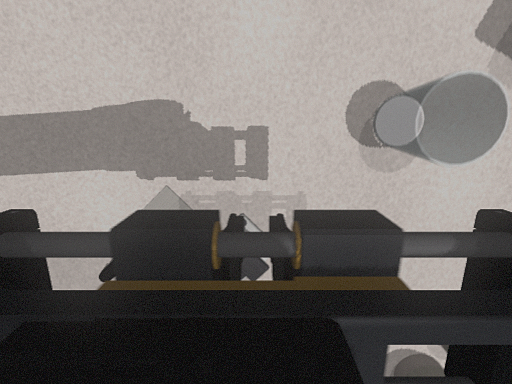

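The wrist view shows the beaker at top right. The tail pad is mostly hidden behind the fingers at about (258,268). I'll use the top-view estimate, which agrees with the 200 mm spacing to within 0.5 mm.

Request:
send_rows:
  rows:
    - {"x": 15,"y": -22,"z": -10,"roll": 0,"hand": 0}
    - {"x": 15,"y": -22,"z": -25,"roll": 0,"hand": 0}
    - {"x": 15,"y": -22,"z": -30,"roll": 0,"hand": 0}
    - {"x": 14,"y": -22,"z": -30,"roll": 0,"hand": 0}
    - {"x": 0,"y": 0,"z": -20,"roll": 0,"hand": 0}
    - {"x": 0,"y": 0,"z": 0,"roll": 0,"hand": 0}
    - {"x": 0,"y": 0,"z": 0,"roll": 0,"hand": 0}

```text
time: 1.9
position: [0.4499, 0.2398, 0.1775]
tool_rot: [-1.386, -2.819, -0.0]
ft_force: [-0.2, 0.2, 0.0]
grip_width: 0.005
grip_force: 0.0
```

Request:
send_rows:
  rows:
    - {"x": 5,"y": -7,"z": 0,"roll": 0,"hand": 0}
    - {"x": 0,"y": 0,"z": 0,"roll": 0,"hand": 0}
    - {"x": 0,"y": 0,"z": -12,"roll": 0,"hand": 0}
    - {"x": 0,"y": 0,"z": -6,"roll": 0,"hand": 0}
    - {"x": 0,"y": 0,"z": -4,"roll": 0,"hand": 0}
    - {"x": 0,"y": 0,"z": -4,"roll": 0,"hand": 0}
    - {"x": 0,"y": 0,"z": 0,"roll": 0,"hand": 0}

```text
time: 2.6
position: [0.4557, 0.2329, 0.1517]
tool_rot: [-1.388, -2.818, -0.004]
ft_force: [-1.4, 2.5, 5.7]
grip_width: 0.004
grip_force: 3.1
```

Request:
send_rows:
  rows:
    - {"x": 0,"y": 0,"z": -3,"roll": 0,"hand": 0}
    - {"x": 0,"y": 0,"z": -2,"roll": 0,"hand": 0}
    - {"x": 0,"y": 0,"z": 0,"roll": 0,"hand": 0}

```text
time: 2.9
position: [0.4558, 0.2332, 0.1472]
tool_rot: [1.388, 2.818, 0.005]
ft_force: [-1.4, 3.3, 7.4]
grip_width: 0.007
grip_force: 3.8
```

```bash
python3 - <<'E'
from bench import *
import cv2
im=get_image('scene');cv2.imwrite('pics/s2.png',im)
E
```

Request:
send_rows:
  rows:
    - {"x": 0,"y": 0,"z": 0,"roll": 0,"hand": 0}
    - {"x": 0,"y": 0,"z": 0,"roll": 0,"hand": 0}
    - {"x": 0,"y": 0,"z": 0,"roll": 0,"hand": 0}
    - {"x": 0,"y": 0,"z": 0,"roll": 0,"hand": 0}
    - {"x": 0,"y": 0,"z": 0,"roll": 0,"hand": 0}
    - {"x": 0,"y": 0,"z": 0,"roll": 0,"hand": 0}
    - {"x": 0,"y": 0,"z": 0,"roll": 0,"hand": 0}
    - {"x": 0,"y": 0,"z": 0,"roll": 0,"hand": 0}
    - {"x": 0,"y": 0,"z": 0,"roll": 0,"hand": 0}
    - {"x": 0,"y": 0,"z": 0,"roll": 0,"hand": 0}

```text
time: 3.95
position: [0.4558, 0.2332, 0.1474]
tool_rot: [1.388, 2.818, 0.005]
ft_force: [-1.3, 2.8, 7.1]
grip_width: 0.005
grip_force: 3.7
```

Request:
send_rows:
  rows:
    - {"x": 0,"y": 0,"z": 0,"roll": 0,"hand": 0}
    - {"x": 0,"y": 0,"z": 0,"roll": 0,"hand": 0}
    - {"x": 0,"y": 0,"z": 0,"roll": 0,"hand": 0}
    - {"x": 0,"y": 0,"z": 0,"roll": 0,"hand": 0}
    - {"x": 0,"y": 0,"z": 0,"roll": 0,"hand": 0}
    - {"x": 0,"y": 0,"z": 0,"roll": 0,"hand": 0}
    - {"x": 0,"y": 0,"z": 0,"roll": 0,"hand": 0}
    - {"x": 0,"y": 0,"z": 0,"roll": 0,"hand": 0}
    - {"x": 0,"y": 0,"z": 0,"roll": 0,"hand": 0}
    - {"x": 0,"y": 0,"z": 0,"roll": 0,"hand": 0}

```text
time: 4.95
position: [0.4558, 0.2332, 0.1474]
tool_rot: [1.388, 2.819, 0.005]
ft_force: [-0.9, 3.1, 8.0]
grip_width: 0.004
grip_force: 3.7
```

```bash
python3 - <<'E'
from bench import *
import cv2,numpy as np
im=get_image('scene');cv2.imwrite('pics/s3.png',im)
a=cv2.imread('pics/scene.png');f=lambda i:cv2.convertScaleAbs(cv2.resize(i[165:270,275:395],None,fx=3.3,fy=3.3,interpolation=cv2.INTER_CUBIC),alpha=1.7)
cv2.imwrite('pics/cmp.png',np.hstack([f(a),f(im)]))
E
```

```text
(no output)
```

View pics/cmp.png

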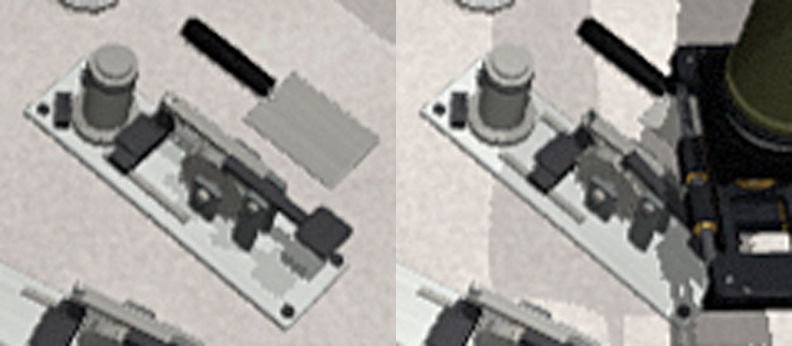

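The left half of the picture (before) shows the jaw block at (140,140). On the right it has moved away from the cell to (169,160), about 24 mm, so it is open. I'll hold a little longer, then lift off and go above the cell.

Request:
send_rows:
  rows:
    - {"x": 0,"y": 0,"z": 0,"roll": 0,"hand": 0}
    - {"x": 0,"y": 0,"z": 0,"roll": 0,"hand": 0}
    - {"x": 0,"y": 0,"z": 0,"roll": 0,"hand": 0}
    - {"x": 0,"y": 0,"z": 0,"roll": 0,"hand": 0}
    - {"x": 0,"y": 0,"z": 0,"roll": 0,"hand": 0}
    - {"x": 0,"y": 0,"z": 8,"roll": 0,"hand": 0}
    - {"x": 0,"y": 0,"z": 15,"roll": 0,"hand": 0}
    - {"x": 0,"y": 0,"z": 30,"roll": 0,"hand": 0}
    - {"x": 0,"y": 0,"z": 30,"roll": 0,"hand": 0}
    - {"x": 0,"y": 0,"z": 20,"roll": 0,"hand": 0}

```text
time: 6.0
position: [0.4557, 0.2308, 0.2509]
tool_rot: [1.389, 2.817, 0.0]
ft_force: [0.7, -0.1, -0.3]
grip_width: 0.002
grip_force: 0.0
```

Request:
send_rows:
  rows:
    - {"x": -4,"y": -25,"z": 0,"roll": -5.8,"hand": 84}
    - {"x": -4,"y": -25,"z": 0,"roll": -5.8,"hand": 84}
    - {"x": -4,"y": -25,"z": 0,"roll": -5.8,"hand": 84}
    - {"x": -4,"y": -25,"z": 0,"roll": -5.8,"hand": 84}
    - {"x": -4,"y": -25,"z": 0,"roll": -5.8,"hand": 84}
    - {"x": -4,"y": -25,"z": 0,"roll": -5.8,"hand": 84}
    - {"x": -4,"y": -25,"z": 0,"roll": -5.8,"hand": 84}
    - {"x": -4,"y": -23,"z": 0,"roll": -5.8,"hand": 84}
    - {"x": 0,"y": 0,"z": 0,"roll": 0,"hand": 84}
    - {"x": 0,"y": 0,"z": 0,"roll": 0,"hand": 84}

```text
time: 7.0
position: [0.4232, 0.0331, 0.2491]
tool_rot: [-2.386, -2.042, 0.0]
ft_force: [-0.0, -0.6, 0.3]
grip_width: 0.833
grip_force: 0.0
```

```bash
python3 look.py w3; python3 - <<'E'
from bench import *
import cv2
cv2.imwrite('pics/t3.png',get_image('top'))
E
```

```text
7.0 [0.42317989 0.03308524 0.24909494] [-2.38636636e+00 -2.04237685e+00  4.53742418e-04] 0.8334411366841574 [-0.0290265  -0.64963076  0.2592199 ] [-0.63 -0.17  0.45  2.05  0.08  1.25 -0.37]
```

View pics/w3.png

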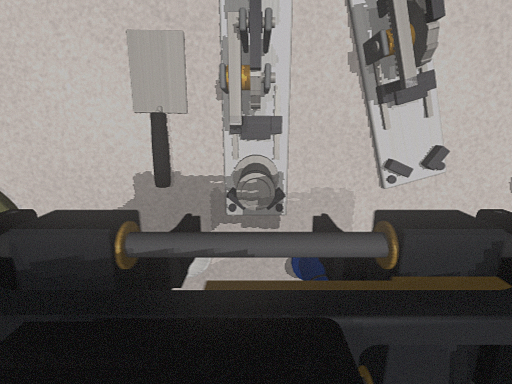

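The wrist view shows the cell (about (256,188)) centred between the fingers and the jaw well clear of its foot. I'll descend around it.

Request:
send_rows:
  rows:
    - {"x": 0,"y": 2,"z": -35,"roll": 0,"hand": 84}
    - {"x": 0,"y": 0,"z": -35,"roll": 0,"hand": 84}
    - {"x": 0,"y": 0,"z": -30,"roll": 0,"hand": 84}
    - {"x": 0,"y": 0,"z": -17,"roll": 0,"hand": 84}
    - {"x": 0,"y": 0,"z": -8,"roll": 0,"hand": 84}
    - {"x": 0,"y": 0,"z": 0,"roll": 0,"hand": 84}
    - {"x": 0,"y": 0,"z": 0,"roll": 0,"hand": 84}

```text
time: 7.8
position: [0.4241, 0.0358, 0.125]
tool_rot: [2.385, 2.043, 0.001]
ft_force: [-0.1, -0.2, 0.9]
grip_width: 0.966
grip_force: 0.0
```

Request:
send_rows:
  rows:
    - {"x": 0,"y": 0,"z": 0,"roll": 0,"hand": 44}
    - {"x": 0,"y": 0,"z": 0,"roll": 0,"hand": 40}
    - {"x": 0,"y": 0,"z": 0,"roll": 0,"hand": 34}
    - {"x": 0,"y": 0,"z": 0,"roll": 0,"hand": 30}
    - {"x": 0,"y": 0,"z": 0,"roll": 0,"hand": 30}
    - {"x": 0,"y": 0,"z": 0,"roll": 0,"hand": 30}
    - {"x": 0,"y": 0,"z": 0,"roll": 0,"hand": 30}
    - {"x": 0,"y": 0,"z": 0,"roll": 0,"hand": 30}
    - {"x": 0,"y": 0,"z": 0,"roll": 0,"hand": 30}
  force: 25

```text
time: 8.7
position: [0.4232, 0.0353, 0.1242]
tool_rot: [-2.387, -2.042, 0.001]
ft_force: [-1.1, 0.4, 1.2]
grip_width: 0.423
grip_force: 25.0
```

Request:
send_rows:
  rows:
    - {"x": 0,"y": 0,"z": 4,"roll": 0,"hand": 30}
    - {"x": 0,"y": 0,"z": 8,"roll": 0,"hand": 30}
    - {"x": 0,"y": 0,"z": 12,"roll": 0,"hand": 30}
    - {"x": 0,"y": 0,"z": 20,"roll": 0,"hand": 30}
    - {"x": 0,"y": 0,"z": 20,"roll": 0,"hand": 30}
    - {"x": 0,"y": 0,"z": 20,"roll": 0,"hand": 30}
    - {"x": 0,"y": 0,"z": 20,"roll": 0,"hand": 30}
    - {"x": 0,"y": 0,"z": 20,"roll": 0,"hand": 30}
    - {"x": 0,"y": 0,"z": 16,"roll": 0,"hand": 30}
    - {"x": 0,"y": 0,"z": 0,"roll": 0,"hand": 30}

```text
time: 9.7
position: [0.4249, 0.0353, 0.2673]
tool_rot: [2.385, 2.041, 0.008]
ft_force: [-0.6, 0.3, -3.3]
grip_width: 0.424
grip_force: 25.0
```

```bash
python3 look.py w4
```

```text
9.7 [0.4249058  0.03534117 0.26727009] [2.38548143 2.04091308 0.00848477] 0.42385211262497835 [-0.56839904  0.28305254 -3.25013384] [-0.64 -0.18  0.45  2.02  0.08  1.28 -0.38]
```

View pics/w4.png

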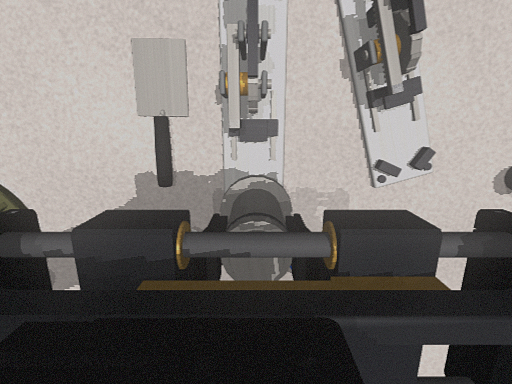

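The cell is held upright between the fingers (opening 37 mm) at about (256,230), and the clamp below is empty with its jaw open. Next I'll carry it to the pan.

Request:
send_rows:
  rows:
    - {"x": 3,"y": -12,"z": 0,"roll": -1,"hand": 30}
    - {"x": 5,"y": -22,"z": 0,"roll": -2,"hand": 30}
    - {"x": 7,"y": -30,"z": 0,"roll": -3,"hand": 30}
    - {"x": 8,"y": -30,"z": 0,"roll": -3,"hand": 30}
    - {"x": 8,"y": -30,"z": 0,"roll": -3,"hand": 30}
    - {"x": 8,"y": -30,"z": 0,"roll": -3,"hand": 30}
    - {"x": 8,"y": -30,"z": 0,"roll": -3,"hand": 30}
    - {"x": 8,"y": -30,"z": 0,"roll": -3,"hand": 30}
    - {"x": 8,"y": -30,"z": 0,"roll": -3,"hand": 30}
    - {"x": 8,"y": -30,"z": 0,"roll": -3,"hand": 30}

```text
time: 10.75
position: [0.4934, -0.2424, 0.2637]
tool_rot: [2.801, 1.421, -0.003]
ft_force: [-0.3, 0.4, -3.5]
grip_width: 0.423
grip_force: 25.0
```

Request:
send_rows:
  rows:
    - {"x": 8,"y": -30,"z": 0,"roll": -3,"hand": 30}
    - {"x": 6,"y": -26,"z": 0,"roll": -2,"hand": 30}
    - {"x": 3,"y": -15,"z": 0,"roll": -1,"hand": 30}
    - {"x": 0,"y": -5,"z": 0,"roll": 0,"hand": 30}
    - {"x": 0,"y": 0,"z": 0,"roll": 0,"hand": 30}
    - {"x": 0,"y": 0,"z": 0,"roll": 0,"hand": 30}
    - {"x": 0,"y": 0,"z": 0,"roll": 0,"hand": 30}

```text
time: 11.45
position: [0.5116, -0.3137, 0.2642]
tool_rot: [-2.867, -1.282, -0.001]
ft_force: [-0.1, 0.4, -2.9]
grip_width: 0.419
grip_force: 25.0
```

Request:
send_rows:
  rows:
    - {"x": 0,"y": -1,"z": -10,"roll": 0,"hand": 30}
    - {"x": 0,"y": 0,"z": -18,"roll": 0,"hand": 30}
    - {"x": 0,"y": 0,"z": -18,"roll": 0,"hand": 30}
    - {"x": 0,"y": 0,"z": -14,"roll": 0,"hand": 30}
    - {"x": 0,"y": 0,"z": -8,"roll": 0,"hand": 30}
    - {"x": 0,"y": 0,"z": -4,"roll": 0,"hand": 30}
    - {"x": 0,"y": 0,"z": 0,"roll": 0,"hand": 30}
    - {"x": 0,"y": 0,"z": 0,"roll": 0,"hand": 30}

```text
time: 12.25
position: [0.5119, -0.316, 0.1929]
tool_rot: [2.868, 1.28, 0.001]
ft_force: [0.8, 0.7, -1.7]
grip_width: 0.421
grip_force: 25.0
```

Request:
send_rows:
  rows:
    - {"x": 0,"y": 0,"z": -2,"roll": 0,"hand": 30}
    - {"x": 0,"y": 0,"z": -1,"roll": 0,"hand": 30}
    - {"x": 0,"y": 0,"z": -1,"roll": 0,"hand": 30}
    - {"x": 0,"y": 0,"z": 0,"roll": 0,"hand": 30}
    - {"x": 0,"y": 0,"z": 0,"roll": 0,"hand": 30}

```text
time: 12.75
position: [0.5115, -0.3157, 0.1883]
tool_rot: [2.869, 1.281, 0.0]
ft_force: [0.0, -1.0, -2.4]
grip_width: 0.422
grip_force: 25.0
```

Request:
send_rows:
  rows:
    - {"x": 0,"y": 0,"z": -1,"roll": 0,"hand": 30}
    - {"x": 0,"y": 0,"z": -1,"roll": 0,"hand": 30}
    - {"x": 0,"y": 0,"z": -1,"roll": 0,"hand": 30}
    - {"x": 0,"y": 0,"z": 0,"roll": 0,"hand": 30}
    - {"x": 0,"y": 0,"z": 0,"roll": 0,"hand": 30}

```text
time: 13.25
position: [0.5115, -0.3157, 0.1852]
tool_rot: [2.869, 1.281, -0.0]
ft_force: [-0.0, -0.2, -2.8]
grip_width: 0.422
grip_force: 25.0
```

Request:
send_rows:
  rows:
    - {"x": 0,"y": 0,"z": -0.5,"roll": 0,"hand": 30}
    - {"x": 0,"y": 0,"z": -0.5,"roll": 0,"hand": 30}
    - {"x": 0,"y": 0,"z": 0,"roll": 0,"hand": 30}
    - {"x": 0,"y": 0,"z": 0,"roll": 0,"hand": 30}

```text
time: 13.65
position: [0.5116, -0.3158, 0.1844]
tool_rot: [2.869, 1.281, 0.0]
ft_force: [0.1, 0.0, -2.2]
grip_width: 0.422
grip_force: 25.0
```

Request:
send_rows:
  rows:
    - {"x": 0,"y": 0,"z": -0.5,"roll": 0,"hand": 30}
    - {"x": 0,"y": 0,"z": -0.5,"roll": 0,"hand": 30}
    - {"x": 0,"y": 0,"z": 0,"roll": 0,"hand": 30}
    - {"x": 0,"y": 0,"z": 0,"roll": 0,"hand": 30}

```text
time: 14.05
position: [0.5116, -0.3158, 0.1843]
tool_rot: [-2.869, -1.28, -0.001]
ft_force: [-1.9, 2.0, 5.0]
grip_width: 0.422
grip_force: 25.0
```

Contact: the pan now pushes back with 5 N. I'll open slowly and retreat upward.

Request:
send_rows:
  rows:
    - {"x": 0,"y": 0,"z": 0.4,"roll": 0,"hand": 38}
    - {"x": 0,"y": 0,"z": 0,"roll": 0,"hand": 42}
    - {"x": 0,"y": 0,"z": 0,"roll": 0,"hand": 48}
    - {"x": 0,"y": 0,"z": 0,"roll": 0,"hand": 60}
    - {"x": 0,"y": 0,"z": 0,"roll": 0,"hand": 75}
    - {"x": 0,"y": 0,"z": 0,"roll": 0,"hand": 84}
    - {"x": 0,"y": 0,"z": 0,"roll": 0,"hand": 84}
    - {"x": 0,"y": 0,"z": 0,"roll": 0,"hand": 84}
    - {"x": 0,"y": 0,"z": 0,"roll": 0,"hand": 84}

```text
time: 14.95
position: [0.5115, -0.3157, 0.1837]
tool_rot: [2.869, 1.281, -0.0]
ft_force: [-0.7, -0.4, -0.2]
grip_width: 0.944
grip_force: 0.0
```

Request:
send_rows:
  rows:
    - {"x": 0,"y": 0,"z": 8,"roll": 0,"hand": 84}
    - {"x": 0,"y": 0,"z": 20,"roll": 0,"hand": 84}
    - {"x": 0,"y": 0,"z": 30,"roll": 0,"hand": 84}
    - {"x": 0,"y": 0,"z": 30,"roll": 0,"hand": 84}
    - {"x": 0,"y": 0,"z": 30,"roll": 0,"hand": 84}
    - {"x": 10,"y": 30,"z": 0,"roll": 0,"hand": 84}
    - {"x": 10,"y": 40,"z": 0,"roll": 0,"hand": 84}
    - {"x": 10,"y": 40,"z": 0,"roll": 0,"hand": 84}
    - {"x": 0,"y": 40,"z": 0,"roll": 0,"hand": 84}
    - {"x": 0,"y": 30,"z": 0,"roll": 0,"hand": 84}

```text
time: 15.95
position: [0.5418, -0.1328, 0.3022]
tool_rot: [-2.867, -1.284, -0.001]
ft_force: [0.7, 0.4, 0.4]
grip_width: 0.967
grip_force: 0.0
```

```bash
python3 - <<'E'
from bench import *
import cv2,numpy as np
t=get_image('top');s=get_image('scene')
f=lambda i,x,y:cv2.resize(i[y:y+110,x:x+120],None,fx=3.3,fy=3.3,interpolation=cv2.INTER_CUBIC)
cv2.imwrite('pics/end.png',cv2.convertScaleAbs(np.hstack([f(t,295,150),f(s,130,95)]),alpha=1.5))
E
```

```text
(no output)
```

View pics/end.png

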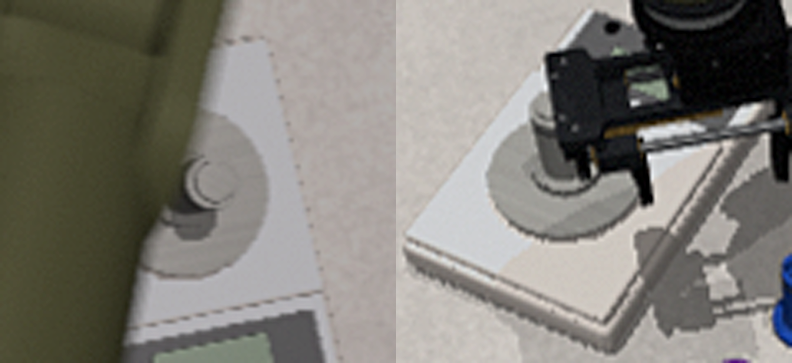

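The cell stands upright near the pan's centre, with its foot at about (562,178) in the crop, and the gripper is clear of it.

```bash
python3 -c "
from bench import *
print(close_job())"
```

```text
the job is handed in; nothing more can be done
None
```

I held the pawl off until the jaw had fully backed off, lifted the cell out upright and set it down standing in the middle of the balance pan; the job was handed in at about 16 s with the gripper clear.

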